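# Offer the fresh cedar ball to the sock basket

## Task

Freshening the sock basket: first drop the spent cedar block into the round steel waste tub. Then lift the white dish with the fresh cedar ball by its wooden handle straight up off its mat without turning it, and only then turn it in the air a quarter turn, so that its pouring lip points to the side where the slatted basket stands, keeping the dish level and the loose ball in its middle all the while. Finish still holding it, level and still, about 10 cm straight above its mat, ready to tip; do not touch the ball, keep the tub standing, and leave the jar and can where they are.

Things in the scene. Friction and masses are not known exactly. Their poses are not given: they have to be found in the camera images.
- mat: thin black square rubber mat, 240 x 240 x 4 mm, fixed flat on the worktop and turned up to 0.35 rad; origin at the centre of its underside, x and y along its sides, z up; its +x side is the far side from the robot. The dish stands on it at the start.
- dish: white eight-sided shallow metal dish, about 180 mm across, 0.35 kg, standing on the mat. Origin at the centre of its underside, z up. Its +x axis points out through its pouring lip; at the start this points to the mat's +x side within 0.08 rad. Its floor is a shallow funnel, rising 8 degrees from its centre (12 mm above the origin) to a rim 15 mm high, open at the lip.
- dish_grip (a point): middle of the wooden handle bar arched over the dish, 140 mm above the dish's origin; axes as the dish's. The straight bar runs along the dish's y axis: 16 mm wide (x), 18 mm tall, 200 mm long, on two steel posts at y = +-92 mm, all one rigid piece with the dish. Held by the middle of the bar the dish hangs nearly balanced.
- dish_lip (a point): outer end of the dish's pouring lip, a 52 mm wide open spout, 128 mm from the dish's centre along its x axis and 24 mm above its origin; axes as the dish's.
- ball_center (a point): centre of the loose cedar ball, 40 mm in diameter, 30 g, plain pale wood, resting at the lowest point, the middle, of the dish's floor; it rolls freely and comes back to the middle slowly if the dish is moved gently.
- ball: the same cedar ball as a body (its origin and axes turn with it as it rolls: use ball_center).
- block: spent cedar block, a plain pale wooden bar 70 (x) x 32 (y) x 18 (z) mm, 40 g, with a small wire loop at its +x end reaching 50 mm from the centre (the loop is too thin to matter when gripping), lying flat on the worktop on one side of the mat at any yaw. Origin at the centre of its underside, z up.
- tub: round open steel waste tub standing on the worktop on the other side of the mat from the block, 150 mm wide at the mouth (4 mm wall), 110 mm tall, narrower at the foot, 0.4 kg, not fixed. Origin at the centre of its underside.
- basket: slatted wooden sock basket, 260 (x) x 160 (y) x 120 (z) mm, open on top and empty, fixed on the worktop at the far left or the far right of the robot (its y tells which). Origin at the centre of its underside.
- carton: closed cardboard box, 200 (x) x 130 (y) x 192 (z) mm, fixed on the worktop on the other far side from the basket; a bystander. Origin at the centre of its underside.
- jar: glass jar with a steel lid, 70 mm wide, 100 mm tall, standing farther out than the mat, to one side; a bystander. Origin at the centre of its underside.
- can: plain aluminium spray can, 56 mm wide, 170 mm tall, standing farther out than the mat, to one side; a bystander. Origin at the centre of its underside.
Not all that is in view belongs to the job. What is shaped like the dish but black or pink is not meant.

How it is judged:
By the outcome, as a careful person would: the job done as asked, in the order asked, and still so for the second after the job is handed in, while the arm keeps its last pose, push and grip.
It also fails if it takes over 64 s, if anything falls off the work surface, if the arm or the gripper's body presses on something with over 40 N, if the wrist force passes 120 N, or if a joint passes its speed limit or range.

## Robot

A 6-joint arm with a two-finger parallel gripper is mounted at the origin on the work surface. World frame = base frame: x ahead of the robot, y to its left, z up, the work surface at z = 0. Lengths are in m, angles in degrees, forces in N, time in s.
With the tool pointing down it reaches from about 0.4 to 0.825 m from the base axis. Payload 7 kg.
Tool frame: the origin (TCP) lies on the centre line of the jaws, within the pads' length; the fingertips stand 8 mm ahead of it and the grasp point (between the pads) lies 11 mm behind it; z points along the fingers, y is the line along which they close (so a half turn about z gives the same grasp; the last joint's range is limited). The gripper opens to 88 mm and grips with 3 to 60 N. Pads are 19 mm wide; open, the fingers measure 130 mm over their backs; the gripper's body (78 mm by 193 mm) begins 47 mm behind the grasp point.
Start: joints at [16.507, 20.546, 0.682, 0, -70.136, -16.507], TCP at [0.675, -0, 0.235] pointing down, gripper open.
Joint ranges: [-176.03, 176.03], [-82.01, 121.73], [-58.28, 71.71], [-173.87, 95.51], [-174.79, -0.11], [-173.66, 173.66]. Speed limits (degrees/s): [136.94, 136.94, 172.46, 180, 180, 180].

## Interface

Orientations are given as [roll, pitch, yaw] about the fixed x, y, z axes, in that order (R = Rz(yaw) Ry(pitch) Rx(roll)).
In Python, from plant import r gives the robot as it stands.
- The arm moves only by the tool carry_out, never from a script. Its argument "targets" is a list of rows, each a list of 6 numbers: the shift along the tool's x, y, z scaled (see below), then the turn, a rotation vector about the tool's x, y, z scaled (see below). A call has 1 to 5 rows; each row shifts and turns the commanded pose from where the row before left it, along the tool's axes as they then stand; what a row does not reach is not made up. The controller multiplies each number of a shift by 0.5 m and each number of a turn by 60 degrees. A row lasts 1/8 s, in which the tool goes at most 62.5 mm and 10.7 degrees, less where a joint would pass 70% of its speed; a pose out of reach is approached as far as the arm can. A call with a number of a shift or a turn outside -1 to 1 is refused whole. A call with a gripper value outside its range is refused whole. "hand" is the opening, from 0 (shut) to 1 (fully open), set as the call begins (left out, the last holds). The fingers move at their own pace and stop on an object; "squeeze" is the grip in N (left out, the last holds). Time passes only in rows, so rows that do not move let the fingers close. It gives the time, the measured TCP pose, the force, the opening and the grip force at its end, in the units of the state.
- r.get_state(): the state, without advancing time (a new reading comes with each control period).
- r.capture(name): name is "scene" or "side" or "wrist"; returns the picture (420x560x3 uint8, red, green, blue); there is no depth.
- r.camera_info(name): a dict with "K" (3x3 intrinsics, pixels), "eye" and "attitude" of the camera in the world. Camera axes: x right, y down, z forward; pixel columns grow to the right and rows downward; lengths in m; the calibration is good to about 2 mm. The wrist camera is an equidistant fisheye: a pixel r from the principal point sees the ray r / f radians off the axis. A picture is of the moment at which its call begins: read the wrist's pose just before it. camera_info takes no time and is no camera call; for the wrist camera it gives the pose at the moment of the call.
- r.close_job(): hands the job in; it is judged then, once.
The state is a dict: "time_s": time; "joints": joint angles; "qd": joint speeds; "joint_torque": joint torques, N m; "tcp_pos": TCP position; "eef_rot": TCP orientation; "contact_force": force on the tool from outside, world axes, zero at the start; "moment": the same for the moment, N m; "gripper_width": finger opening in m; "gripper_force": force on a finger pad.
Only numpy, scipy, OpenCV 4.12 (cv2) and the standard library are available. Lean on these libraries where they do the work, as an engineer would, in place of code of your own. Each camera call takes 0.05 s, during which the arm holds its last target. There are 200 camera calls.

## Working session

There is one attempt and no reset: what is moved stays moved. The work goes in short steps, Python scripts to look and compute and a tool call to move; the robot and the scene stay as the last step left them, time stands still between calls to the robot, and variables do not carry over. Pictures are saved under pics/ and viewed, at most 10 in all, crops included, and the job is handed in when it is done.

Besides the shell and the picture viewer there is one more tool, called after ">>>" as name(argument=value, ...), one argument or row to a line, values as JSON. carry_out: Moves the arm, as the interface text tells. Its arguments: {"type":"object","properties":{"targets":{"type":"array","items":{"type":"array","items":{"type":"number","minimum":-1,"maximum":1}}},"hand":{"type":"number"},"squeeze":{"type":"number"}},"required":["targets"]}

```bash
mkdir -p pics; ls; python3 - <<'E'
from plant import r
import cv2,numpy as np
for n in("scene","side","wrist"):
    i=r.camera_info(n);print(n,i)
    cv2.imwrite(f"pics/{n}0.png",r.capture(n)[:,:,::-1])
print(r.get_state())
E
```

```text
pics
scene {'K': array([[525.53470997,   0.        , 282.20928421],
       [  0.        , 525.53470997, 213.70162286],
       [  0.        ,   0.        ,   1.        ]]), 'eye': array([1.46150007, 0.22133206, 1.33749508]), 'attitude': array([-140.75441806,    0.60482862,  102.00589487])}
side {'K': array([[474.81620943,   0.        , 274.81999023],
       [  0.        , 474.81620943, 207.63776115],
       [  0.        ,   0.        ,   1.        ]]), 'eye': array([-0.2691884 ,  0.88453457,  1.15396632]), 'attitude': array([-131.31769067,    0.49267201, -137.94556536])}
wrist {'K': array([[325.1922621 ,   0.        , 280.58915599],
       [  0.        , 325.1922621 , 207.80128364],
       [  0.        ,   0.        ,   1.        ]]), 'eye': array([ 0.67436261, -0.0805663 ,  0.38332928]), 'attitude': array([ 1.62705194e+02, -1.39475573e-01,  1.79967420e+02])}
{'time_s': 0.15, 'joints': array([ 1.65077493e+01,  2.05823237e+01,  6.48486099e-01, -1.17659804e-02,
       -7.01346737e+01, -1.65069143e+01]), 'qd': array([-0.02359983, -0.16696558,  0.14611237,  0.050232  , -0.0370158 ,
       -0.02469497]), 'joint_torque': array([ 1.39394037e-04, -5.83274567e+01,  2.93289685e+01,  7.00122759e+00,
        8.75052094e-03, -9.76538854e-05]), 'tcp_pos': array([ 6.74678478e-01, -2.29420640e-05,  2.33863561e-01]), 'eef_rot': array([ 1.79931169e+02, -8.86111640e-03, -9.00031646e+01]), 'contact_force': array([-0.72679186,  0.48392183,  0.03168934]), 'moment': array([ 0.02922882, -0.02513232,  0.00450077]), 'gripper_force': 0.0, 'gripper_width': 0.08763581609481674}
```

View pics/scene0.png

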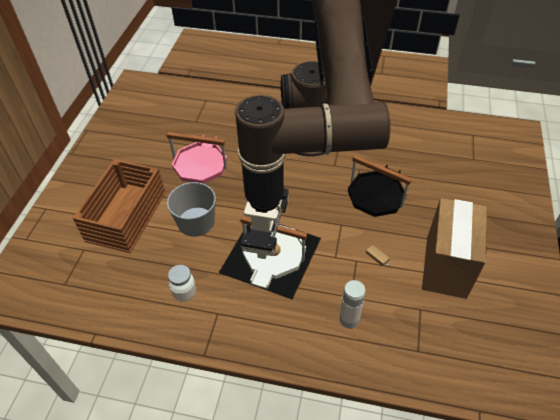

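View pics/side0.png

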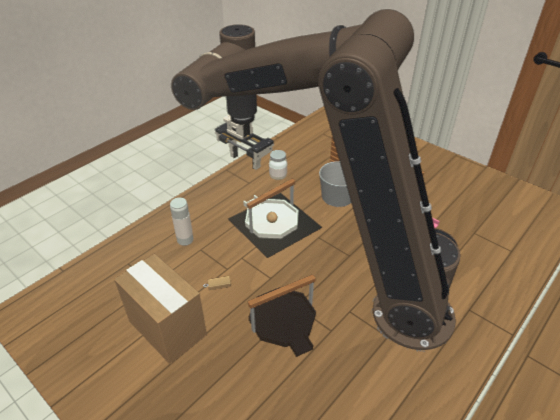

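View pics/wrist0.png

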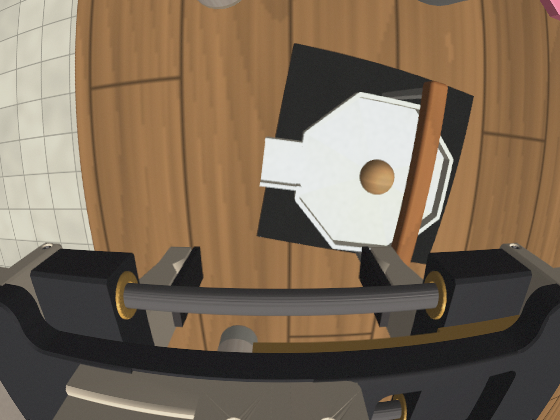

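The scene view shows the basket at (120,205), tub at (193,208), white dish at (275,250) on the mat, block at (378,256), jar at (181,283) and can at (352,303). In the side view the ball is at (272,216) and the block at (218,283). In the wrist view the lip points left, to world +x, the ball is at (377,177), and the bar runs from (435,85) to (405,260).

```bash
cat > h.py <<'E'
import numpy as np,cv2
from scipy.spatial.transform import Rotation as Ro
from plant import r
def rays(i,uv):
    uv=np.atleast_2d(np.asarray(uv,float));K=i["K"];d=(uv-K[:2,2])/K[0,0]
    if i.get("fish"):
        t=np.linalg.norm(d,axis=1,keepdims=True);d=np.hstack([d/t*np.sin(t),np.cos(t)])
    else: d=np.hstack([d,np.ones((len(d),1))])
    return d@Ro.from_euler("xyz",i["attitude"],degrees=True).as_matrix().T
def info(n): i=dict(r.camera_info(n)); i["fish"]=n=="wrist"; return i
def plane(i,uv,z):
    d=rays(i,uv);return i["eye"]+d*((z-i["eye"][2])/d[:,2:])
def tri(a,ua,b,ub):
    A=rays(a,ua)[0];B=rays(b,ub)[0];s=np.linalg.lstsq(np.c_[A,-B],b["eye"]-a["eye"],rcond=None)[0]
    p=a["eye"]+A*s[0];q=b["eye"]+B*s[1];return (p+q)/2,np.linalg.norm(p-q)
E
python3 - <<'E'
from h import *
w,s,d=info("wrist"),info("scene"),info("side")
np.set_printoptions(precision=4,suppress=True)
print("mat",plane(w,[(294,43),(473,97),(258,235)],.004))
print("ball",tri(w,(377,177),d,(272,216)))
print("bar",plane(w,[(446,86),(425,82),(413,262)],.153))
print("block",plane(s,(378,256),.018),plane(d,(218,283),.018),"loop",plane(d,(204,287),.009))
print("tub",plane(s,(193,201),.11))
print("jar",plane(s,(180,272),.1),"can",plane(s,(355,288),.17),"basket",plane(s,(120,205),.06))
I=cv2.imread("pics/scene0.png")[225:285,340:420];J=cv2.imread("pics/side0.png")[260:305,190:250]
T=cv2.imread("pics/scene0.png")[170:240,150:240]
o=np.zeros((600,800,3),np.uint8)
for c,(y,x),k in((I,(0,0),5),(J,(0,410),6),(T,(310,0),4)):
    c=cv2.resize(c,None,fx=k,fy=k,interpolation=2);o[y:y+c.shape[0],x:x+c.shape[1]]=c[:,:800-x][:600-y]
cv2.imwrite("pics/crop.png",o)
E
```

```text
mat [[ 0.6582 -0.1595  0.004 ]
 [ 0.4245 -0.1123  0.004 ]
 [ 0.7021  0.0734  0.004 ]]
ball (array([ 0.5657, -0.0101,  0.0396]), np.float64(0.0024351102982887703))
bar [[ 0.5484 -0.1054  0.153 ]
 [ 0.5668 -0.1064  0.153 ]
 [ 0.5625  0.0391  0.153 ]]
block [[0.5141 0.3029 0.018 ]] [[0.4995 0.3078 0.018 ]] loop [[0.5262 0.3426 0.009 ]]
tub [[ 0.4888 -0.2801  0.11  ]]
jar [[ 0.7382 -0.2379  0.1   ]] can [[0.7348 0.2453 0.17  ]] basket [[ 0.5118 -0.5244  0.06  ]]
```

View pics/crop.png

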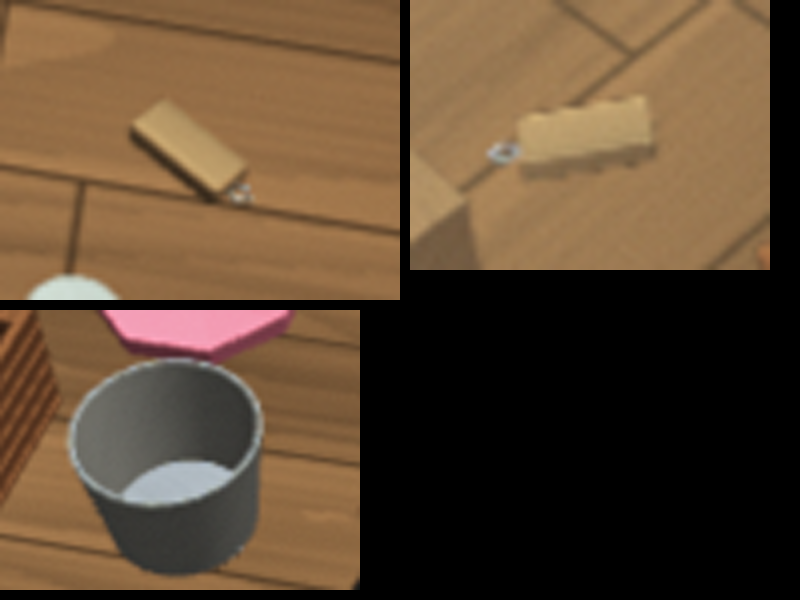

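The crops show the block's top-face corners clearly in both views. The tub rim is centred near scene pixel (191.6,200.3).

```bash
cat >> h.py <<'E'
np.set_printoptions(precision=4,suppress=True)
def go(p,yaw,st=None):
    "shift and turn, in move units, from the measured pose to position p, tool down at yaw"
    st=st or r.get_state();R=Ro.from_euler("xyz",st["eef_rot"],degrees=True)
    G=Ro.from_euler("xyz",[180,0,yaw],degrees=True)
    print("at",st["tcp_pos"],st["eef_rot"],"shift",R.inv().apply(np.array(p)-st["tcp_pos"])/.5,"turn",np.degrees((R.inv()*G).as_rotvec())/60)
E
python3 - <<'E'
from h import *
s,d=info("scene"),info("side")
a=np.array([(167,100),(245,168),(215,195),(132,128)])/5+[340,225]
b=np.array([(110,113),(238,95),(242,148),(112,163)])/6+[190,260]
for i,c in((s,a),(d,b)):
    P=plane(i,c,.018);print(P[:,:2].tolist(),P.mean(0))
print(plane(s,(191.6,200.3),.11))
E
```

```text
[[0.47581161505748426, 0.2850861721878031], [0.5170015795120572, 0.33628245184235095], [0.5402380611680192, 0.3203057035182333], [0.5012006262323113, 0.26627143913185725]] [0.5086 0.302  0.018 ]
[[0.5341498736712036, 0.3163880355023717], [0.4934154764641567, 0.2639777049768143], [0.46641581815384275, 0.28709611836084403], [0.5087839009195243, 0.3378175592774606]] [0.5007 0.3013 0.018 ]
[[ 0.4869 -0.2852  0.11  ]]
```

>>> carry_out(
  targets=[
    [-0.1,0.057,0,0,0,0],
    [-0.1,0.057,0,0,0,0],
    [-0.1,0.057,0,0,0,0],
    [-0.1,0.057,0,0,0,0],
    [-0.1,0.057,0,0,0,0],
  ],
  hand=1,
  squeeze=15,
)

```text
time_s: 0.78
tcp_pos: [0.5313, 0.2514, 0.2345]
eef_rot: [180.0, 0.0, -90.0]
contact_force: [0.5, 0.5, 0.1]
gripper_width: 0.0876
gripper_force: 0.0
```

>>> carry_out(
  targets=[
    [-0.1,0.057,0,0,0,0],
    [0,0,0,0,0,0.156],
    [0,0,0,0,0,0.156],
    [0,0,0,0,0,0.156],
    [0,0,0,0,0,0.156],
  ],
)

```text
time_s: 1.4
tcp_pos: [0.5037, 0.3, 0.2343]
eef_rot: [180.0, -0.0, -127.7]
contact_force: [0.4, -0.0, -0.5]
gripper_width: 0.0878
gripper_force: 0.0
```

>>> carry_out(
  targets=[
    [0,0,0,0,0,0],
    [0,0,0,0,0,0],
  ],
)

```text
time_s: 1.65
tcp_pos: [0.5039, 0.2999, 0.2345]
eef_rot: [180.0, -0.0, -127.2]
contact_force: [-0.1, 0.3, 0.6]
gripper_width: 0.0875
gripper_force: 0.0
```

```bash
python3 - <<'E'
from h import *
st=r.get_state();i=info("wrist");I=r.capture("wrist");print(i["eye"],i["attitude"],st["joints"],st["time_s"])
cv2.imwrite("pics/w1.png",I[:,:,::-1])
go((.505,.3015,.1),-127.5,st)
E
```

```text
[0.4548 0.2358 0.3841] [162.7531  -0.0763 142.7348] [ 49.8496  12.2794 -10.8543  -0.001  -66.8776 -87.0883] 1.65
at [0.5039 0.2999 0.2345] [ 179.9985   -0.0113 -127.2391] shift [-0.0038  0.0002  0.2689] turn [ 0.     -0.0002  0.0043]
```

View pics/w1.png

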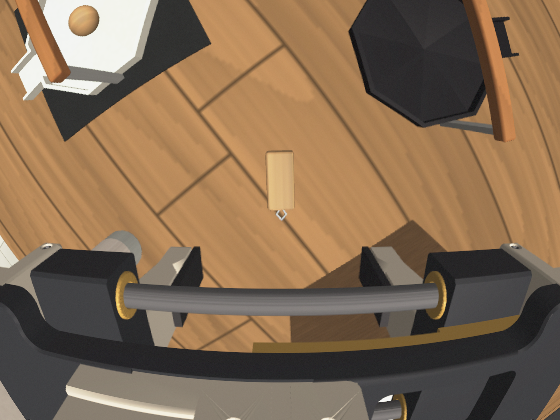

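The wrist view shows the block at about (267–295, 151–211) with its loop at the bottom. It lies square between the jaws.

```bash
python3 - <<'E'
from h import *
i=info("wrist");s=info("scene")
P=plane(i,[(267,151.5),(294,151),(295,210),(269,210.5)],.018);print(P[:,:2],P.mean(0))
v=P[3]+P[2]-P[0]-P[1];print("yaw",np.degrees(np.arctan2(v[1],v[0])))
print("carton top",plane(s,[(440,202),(486,208),(474,265),(430,255)],.192)[:,:2])
c=P.mean(0);go((c[0],c[1],.012),np.degrees(np.arctan2(v[1],v[0]))-180)
E
```

```text
[[0.4951 0.2642]
 [0.4705 0.2823]
 [0.5114 0.339 ]
 [0.5362 0.3209]] [0.5033 0.3016 0.018 ]
yaw 54.147690380321414
carton top [[0.4166 0.4473]
 [0.4134 0.5747]
 [0.6175 0.5383]
 [0.6084 0.4258]]
at [0.504  0.2999 0.2345] [ 179.9966   -0.0092 -127.2764] shift [-0.002   0.0031  0.4449] turn [ 0.0001 -0.0002 -0.0237]
```

>>> carry_out(
  targets=[
    [-0.002,0.003,0.1,0,0,-0.024],
    [0,0,0.12,0,0,0],
    [0,0,0.12,0,0,0],
    [0,0,0.07,0,0,0],
    [0,0,0.035,0,0,0],
  ],
)

```text
time_s: 2.33
tcp_pos: [0.5025, 0.3007, 0.0096]
eef_rot: [180.0, -0.2, -125.9]
contact_force: [0.4, -0.1, -0.4]
gripper_width: 0.0875
gripper_force: 0.0
```

>>> carry_out(
  targets=[
    [0,0,0,0,0,0],
    [0,0,0,0,0,0],
    [0,0,0,0,0,0],
    [0,0,0,0,0,0],
    [0,0,0,0,0,0],
  ],
  hand=0,
)

```text
time_s: 2.95
tcp_pos: [0.5035, 0.3018, 0.0125]
eef_rot: [-180.0, 0.0, -126.0]
contact_force: [0.2, -0.1, 0.2]
gripper_width: 0.0434
gripper_force: 0.0
```

>>> carry_out(
  targets=[
    [0,0,0,0,0,0],
    [0,0,-0.03,0,0,0],
    [0,0,-0.1,0,0,0],
    [0,0,-0.12,0,0,0],
    [0,0,-0.12,0,0,0],
  ],
)

```text
time_s: 3.58
tcp_pos: [0.5032, 0.3014, 0.2001]
eef_rot: [-180.0, 0.0, -126.0]
contact_force: [0.3, 1.3, -0.8]
gripper_width: 0.0319
gripper_force: 15.0
```

>>> carry_out(
  targets=[
    [0.097,-0.066,-0.01,0,0,0],
    [0.097,-0.066,-0.01,0,0,0],
    [0.097,-0.066,0,0,0,0],
    [0.097,-0.066,0,0,0,0],
    [0.097,-0.066,0,0,0,0],
  ],
)

```text
time_s: 4.2
tcp_pos: [0.4939, 0.0067, 0.2084]
eef_rot: [-179.9, 0.1, -126.0]
contact_force: [1.5, -0.5, 1.4]
gripper_width: 0.0314
gripper_force: 15.0
```

>>> carry_out(
  targets=[
    [0.097,-0.066,0,0,0,0],
    [0.097,-0.066,0,0,0,0],
    [0.097,-0.066,0,0,0,0],
    [0.097,-0.066,0,0,0,0],
    [0.07,-0.045,0,0,0,0],
  ],
)

```text
time_s: 4.82
tcp_pos: [0.4842, -0.2699, 0.2082]
eef_rot: [-179.9, 0.0, -126.1]
contact_force: [1.1, -0.4, -1.0]
gripper_width: 0.0316
gripper_force: 15.0
```

>>> carry_out(
  targets=[
    [0.027,-0.021,0,0,0,0],
    [0,0,0,0,0,0],
  ],
)

```text
time_s: 5.08
tcp_pos: [0.4851, -0.2853, 0.2074]
eef_rot: [-180.0, 0.0, -126.1]
contact_force: [-0.1, 0.0, -0.1]
gripper_width: 0.032
gripper_force: 15.0
```

```bash
python3 - <<'E'
from h import *
st=r.get_state();i=info("wrist");I=r.capture("wrist");print(i["eye"],i["attitude"],st["joints"],st["time_s"],st["gripper_width"])
cv2.imwrite("pics/w2.png",I[:,:,::-1])
go((.487,-.285,.132),-126,st)
E
```

```text
[ 0.4372 -0.3504  0.357 ] [162.7322  -0.0666 143.8717] [-10.538   11.1675 -15.9815  -0.0039 -62.8423 -25.562 ] 5.075 0.0319925332945198
at [ 0.4851 -0.2853  0.2074] [-179.9937    0.0069 -126.1017] shift [-0.0027 -0.0027  0.1508] turn [-0.0001  0.0001 -0.0017]
```

View pics/w2.png

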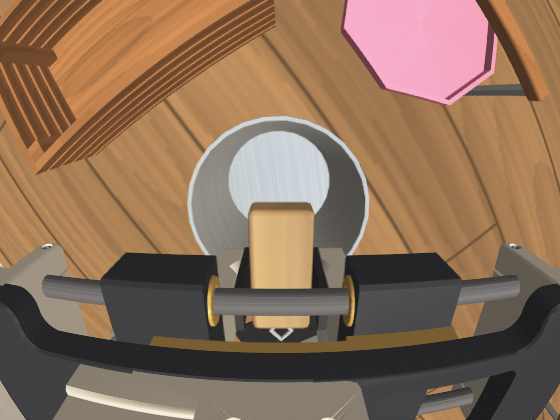

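The wrist view shows the held block. The tub rim spans columns 188–369 at row 202, with its top at (278,117).

```bash
python3 - <<'E'
from h import *
i=info("wrist");P=plane(i,[(188,202),(369,202),(278,117),(215,149),(343,149),(196,235),(362,232)],.11)[:,:2]
A=np.c_[2*P,np.ones(len(P))];c=np.linalg.lstsq(A,(P**2).sum(1),rcond=None)[0];print(P,c,np.sqrt(c[2]+c[0]**2+c[1]**2))
E
```

```text
[[ 0.5402 -0.3357]
 [ 0.4214 -0.2491]
 [ 0.4419 -0.3462]
 [ 0.4952 -0.3555]
 [ 0.4155 -0.2974]
 [ 0.5536 -0.3099]
 [ 0.4399 -0.2303]] [ 0.4856 -0.2858 -0.3122] 0.07254758953029361
```

Centred on the tub. Lower to about z = 0.13 and release.

>>> carry_out(
  targets=[
    [0,0,0.07,0,0,0],
    [0,0,0.06,0,0,0],
    [0,0,0.025,0,0,0],
    [0,0,0,0,0,0],
    [0,0,0,0,0,0],
  ],
)

```text
time_s: 5.75
tcp_pos: [0.4862, -0.2845, 0.1309]
eef_rot: [-179.9, 0.0, -126.0]
contact_force: [-0.5, -0.3, -0.2]
gripper_width: 0.032
gripper_force: 15.0
```

>>> carry_out(
  targets=[
    [0,0,0,0,0,0],
    [0,0,0,0,0,0],
    [0,0,0,0,0,0],
    [0,0,0,0,0,0],
    [0,0,0,0,0,0],
  ],
  hand=1,
)

```text
time_s: 6.38
tcp_pos: [0.4853, -0.2847, 0.1295]
eef_rot: [180.0, -0.0, -126.0]
contact_force: [-0.4, -0.1, -0.2]
gripper_width: 0.0763
gripper_force: 0.0
```

>>> carry_out(
  targets=[
    [0,0,-0.08,0,0,0],
    [0,0,-0.12,0,0,0],
    [0,0,-0.08,0,0,0],
    [0,0,0,0,0,-0.15],
    [0,0,0,0,0,-0.15],
  ],
)

```text
time_s: 7.0
tcp_pos: [0.4854, -0.2846, 0.2702]
eef_rot: [-179.9, 0.0, -107.7]
contact_force: [-0.4, 0.3, -0.1]
gripper_width: 0.0877
gripper_force: 0.0
```

```bash
python3 - <<'E'
from h import *
go((.46,.04,.27),-101)
E
```

```text
at [ 0.4854 -0.2846  0.2702] [-179.9279    0.018  -107.7093] shift [-0.603   0.2459  0.0004] turn [-0.0012  0.0002 -0.1118]
```

```bash
python3 - <<'E'
from h import *
go((.56,.04,.28),-101)
E
```

```text
at [ 0.4854 -0.2846  0.2702] [-179.9279    0.018  -107.7093] shift [-0.6639  0.0553 -0.0194] turn [-0.0012  0.0002 -0.1118]
```

>>> carry_out(
  targets=[
    [-0.11,0.009,-0.004,0,0,0],
    [-0.11,0.009,-0.004,0,0,0],
    [-0.11,0.009,-0.004,0,0,0],
    [-0.11,0.009,-0.004,0,0,0],
    [-0.11,0.009,-0.004,0,0,0],
  ],
)

```text
time_s: 7.62
tcp_pos: [0.549, -0.0144, 0.2798]
eef_rot: [-180.0, 0.0, -108.0]
contact_force: [0.5, 0.6, -0.4]
gripper_width: 0.0876
gripper_force: 0.0
```

>>> carry_out(
  targets=[
    [-0.11,0.01,0,0,0,0],
    [0,0,0,0,0,-0.11],
    [0,0,0,0,0,0],
    [0,0,0,0,0,0],
  ],
)

```text
time_s: 8.12
tcp_pos: [0.561, 0.0372, 0.2796]
eef_rot: [180.0, -0.0, -101.6]
contact_force: [0.2, 0.1, 0.2]
gripper_width: 0.0877
gripper_force: 0.0
```

```bash
python3 - <<'E'
from h import *
st=r.get_state();i=info("wrist");I=r.capture("wrist");print(i["eye"],i["attitude"],st["joints"],st["time_s"])
cv2.imwrite("pics/w3.png",I[:,:,::-1])
S=r.capture("scene");cv2.imwrite("pics/s3.png",S[:,:,::-1])
print(st["tcp_pos"],st["eef_rot"])
E
```

```text
[ 0.5444 -0.0417  0.4292] [162.7129  -0.0677 168.4071] [ 23.7429   8.4067  -9.732    0.0013 -71.8654 -35.3122] 8.125
[0.561  0.0372 0.2796] [ 179.9975   -0.0033 -101.5688]
```

View pics/w3.png

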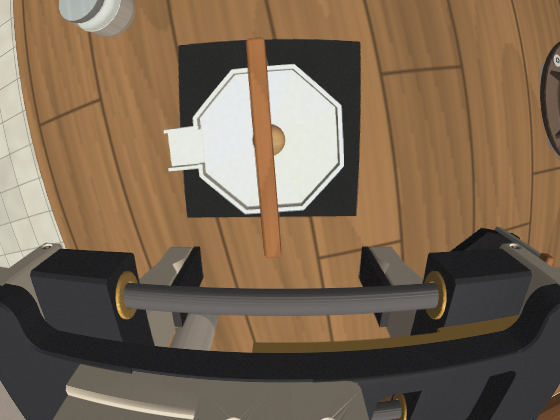

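View pics/s3.png

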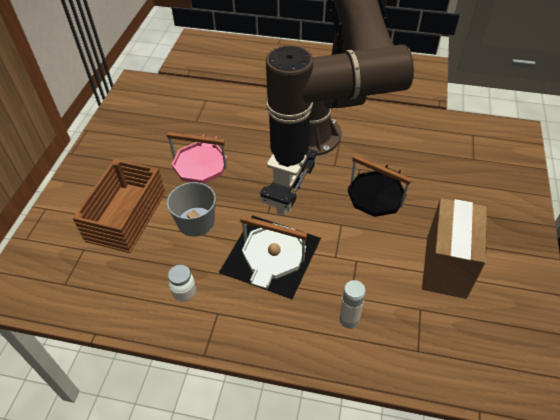

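The block lies in the tub, at scene (193,214). In the wrist view the bar runs from (256,39) to (273,255), the mat corners are at (179,44), (360,42), (357,216) and (187,217), and the lip end runs from (164,131) to (169,170).

```bash
python3 - <<'E'
from h import *
i=info("wrist");I=cv2.imread("pics/w3.png")
h=cv2.cvtColor(I,cv2.COLOR_BGR2HSV);print(h[80,258],h[230,270],h[140,280],h[300-60,300])
m=((h[...,1]>140)&(h[...,0]<14)&(h[...,2]>90)).astype(np.uint8)
m[:30]=0;m[260:]=0;m[:,:235]=0;m[:,295:]=0
E=[]
for y in range(44,252,4):
    # bar's run of pixels near its expected line
    x0=256.5+(y-39)*(16.5/216);g=np.arange(int(x0)-14,int(x0)+15);on=g[m[y,g]>0]
    if len(on)>8:E.append((y,on.min(),on.max()))
E=np.array(E);print(E[::6].tolist())
c=np.c_[(E[:,1]+E[:,2])/2,E[:,0]]
P=plane(i,c,.153)[:,:2]
P=plane(i,c[(E[:,2]-E[:,1])<22],.153)[:,:2]
vx,vy,x,y=cv2.fitLine(P.astype(np.float32),cv2.DIST_HUBER,0,.01,.01).ravel();a=np.degrees(np.arctan2(vy,vx))
print("bar angle",a,(x,y))
e=plane(i,[(256.5,38.5),(273,255)],.153)[:,:2];print("ends",e,e.mean(0),np.linalg.norm(e[0]-e[1]))
v=e[1]-e[0];print("dish yaw by ends",np.degrees(np.arctan2(v[1],v[0]))-90)
M=plane(i,[(179,44),(360,42),(357,216),(187,217)],.004)[:,:2];print("mat",M.mean(0),[np.degrees(np.arctan2(*(q)[::-1])) for q in(M[0]-M[1],M[3]-M[2],M[3]-M[0],M[2]-M[1])],[np.linalg.norm(M[k]-M[k-1]) for k in range(4)])
L=plane(i,[(164,131),(169,170)],.028)[:,:2];print("lip",L,L.mean(0))
print("ball",plane(info("scene"),(274,249),.036))
E
```

```text
[ 13 148 164] [ 13 148 177] [ 17 122 194] [ 15 132 156]
[[44, 246, 264], [68, 249, 266], [92, 250, 267], [116, 252, 269], [140, 254, 271], [164, 257, 273], [188, 259, 275], [212, 261, 277], [236, 263, 279]]
bar angle 82.671875 (np.float32(0.56499034), np.float32(-0.013438337))
ends [[ 0.5515 -0.1063]
 [ 0.5777  0.0864]] [ 0.5646 -0.01  ] 0.19453957044188358
dish yaw by ends -7.76099119862802
mat [ 0.5629 -0.0196] [np.float64(-11.57885262421907), np.float64(-11.20816732868665), np.float64(78.68847823475056), np.float64(79.36509078640957)] [np.float64(0.2402409261329916), np.float64(0.23776981992159743), np.float64(0.23871419973650332), np.float64(0.24058656160772612)]
lip [[ 0.6944 -0.0501]
 [ 0.7011  0.0008]] [ 0.6978 -0.0246]
ball [[ 0.5645 -0.0089  0.036 ]]
```

```bash
python3 - <<'E'
from h import *
go((.565,-.010,.133),-97.4)
E
```

```text
at [0.561  0.037  0.2797] [-179.9947    0.0048 -101.5477] shift [ 0.0905 -0.0266  0.2933] turn [-0.0001  0.0001 -0.0691]
```

>>> carry_out(
  targets=[
    [0.045,-0.013,0,0,0,0],
    [0.045,-0.013,0,0,0,0],
    [0,0,0.06,0,0,-0.069],
    [0,0,0.08,0,0,0],
    [0,0,0.04,0,0,0],
  ],
)

```text
time_s: 8.85
tcp_pos: [0.5638, -0.01, 0.1876]
eef_rot: [179.9, -0.0, -97.4]
contact_force: [0.1, 0.4, 0.1]
gripper_width: 0.0879
gripper_force: 0.0
```

>>> carry_out(
  targets=[
    [0,0,0,0,0,0],
    [0,0,0,0,0,0],
  ],
)

```text
time_s: 9.1
tcp_pos: [0.5656, -0.0093, 0.1907]
eef_rot: [-179.9, 0.0, -97.3]
contact_force: [-0.1, 0.7, 0.1]
gripper_width: 0.0872
gripper_force: 0.0
```

```bash
python3 - <<'E'
from h import *
go((.565,-.010,.133),-97.4)
i=info("wrist");I=r.capture("wrist")[:,:,::-1];cv2.imwrite("pics/w4.png",I)
E
```

```text
at [ 0.5656 -0.0093  0.1907] [-179.9158    0.0128  -97.3028] shift [0.0016 0.0012 0.1154] turn [-0.0014  0.0002  0.0016]
```

View pics/w4.png

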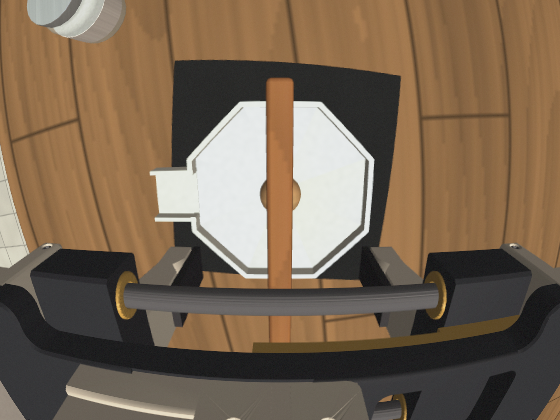

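The bar runs vertically at column 280, the jaws' centre line, and the ball lies centred beneath it at (280,193). Alignment is good, so descend and close gently.

>>> carry_out(
  targets=[
    [0.001,0.001,0.03,0,0,0],
    [0,0,0.04,0,0,0],
    [0,0,0.03,0,0,0],
    [0,0,0.015,0,0,0],
    [0,0,0,0,0,0],
  ],
)

```text
time_s: 9.78
tcp_pos: [0.5642, -0.0095, 0.1316]
eef_rot: [179.9, -0.0, -97.3]
contact_force: [0.4, -0.6, 1.0]
gripper_width: 0.0874
gripper_force: 0.0
```

>>> carry_out(
  targets=[
    [0,0,0,0,0,0],
    [0,0,0,0,0,0],
    [0,0,0,0,0,0],
    [0,0,0,0,0,0],
    [0,0,0,0,0,0],
  ],
  hand=0.25,
  squeeze=10,
)

```text
time_s: 10.4
tcp_pos: [0.5644, -0.0094, 0.1321]
eef_rot: [-180.0, 0.0, -97.3]
contact_force: [0.1, -0.2, 0.3]
gripper_width: 0.0431
gripper_force: 0.0
```

>>> carry_out(
  targets=[
    [0,0,0,0,0,0],
    [0,0,0,0,0,0],
    [0,0,0,0,0,0],
    [0,0,0,0,0,0],
    [0,0,0,0,0,0],
  ],
  hand=0.19,
)

```text
time_s: 11.02
tcp_pos: [0.5649, -0.0094, 0.1323]
eef_rot: [-179.9, 0.0, -97.2]
contact_force: [1.9, -0.5, 0.9]
gripper_width: 0.0165
gripper_force: 0.9
```

>>> carry_out(
  targets=[
    [0,0,0,0,0,0],
    [0,0,0,0,0,0],
    [0,0,0,0,0,0],
  ],
  hand=0,
)

```text
time_s: 11.4
tcp_pos: [0.564, -0.0094, 0.1318]
eef_rot: [180.0, -0.0, -97.3]
contact_force: [0.9, 0.3, -0.1]
gripper_width: 0.016
gripper_force: 10.0
```

>>> carry_out(
  targets=[
    [0,0,0,0,0,0],
    [0,0,0,0,0,0],
    [0,0,0,0,0,0],
    [0,0,0,0,0,0],
    [0,0,0,0,0,0],
  ],
  squeeze=45,
)

```text
time_s: 12.02
tcp_pos: [0.5642, -0.0095, 0.1319]
eef_rot: [180.0, -0.0, -97.3]
contact_force: [-1.7, -0.3, -2.6]
gripper_width: 0.0157
gripper_force: 45.0
```

>>> carry_out(
  targets=[
    [0,0,-0.003,0,0,0],
    [0,0,-0.006,0,0,0],
    [0,0,-0.009,0,0,0],
    [0,0,-0.012,0,0,0],
    [0,0,-0.015,0,0,0],
  ],
)

```text
time_s: 12.65
tcp_pos: [0.5644, -0.0094, 0.1551]
eef_rot: [-180.0, 0.0, -97.3]
contact_force: [0.7, -0.8, -2.9]
gripper_width: 0.0155
gripper_force: 45.0
```

>>> carry_out(
  targets=[
    [0,0,-0.015,0,0,0],
    [0,0,-0.015,0,0,0],
    [0,0,-0.015,0,0,0],
    [0,0,-0.015,0,0,0],
    [0,0,-0.015,0,0,0],
  ],
)

```text
time_s: 13.28
tcp_pos: [0.5644, -0.0094, 0.1925]
eef_rot: [180.0, -0.0, -97.3]
contact_force: [0.0, -0.2, -2.9]
gripper_width: 0.0157
gripper_force: 45.0
```

>>> carry_out(
  targets=[
    [0,0,-0.015,0,0,0],
    [0,0,-0.015,0,0,0],
    [0,0,-0.015,0,0,0],
    [0,0,-0.012,0,0,0],
    [0,0,-0.009,0,0,0],
  ],
)

```text
time_s: 13.9
tcp_pos: [0.5644, -0.0094, 0.2254]
eef_rot: [-180.0, 0.0, -97.3]
contact_force: [0.7, 0.3, -3.4]
gripper_width: 0.0156
gripper_force: 45.0
```

>>> carry_out(
  targets=[
    [0,0,-0.006,0,0,0],
    [0,0,-0.003,0,0,0],
    [0,0,0,0,0,0],
    [0,0,0,0,0,0],
    [0,0,0,0,0,0],
  ],
)

```text
time_s: 14.52
tcp_pos: [0.5643, -0.0095, 0.2294]
eef_rot: [180.0, -0.0, -97.3]
contact_force: [0.4, 0.7, -3.2]
gripper_width: 0.0159
gripper_force: 45.0
```

```bash
python3 - <<'E'
from h import *
st=r.get_state();go((.5642,-.0095,.232),-187.3,st);print(st["contact_force"],st["moment"],st["joints"],st["gripper_width"])
W=r.capture("wrist")[:,:,::-1];S=r.capture("side")[:,:,::-1]
cv2.imwrite("pics/l.png",np.hstack([W[60:320,120:440],cv2.resize(S[130:270,200:350],None,fx=1.857,fy=1.857)]))
E
```

```text
at [ 0.5643 -0.0095  0.2294] [179.9827  -0.006  -97.2619] shift [ 0.0001  0.0002 -0.0052] turn [ 0.0001 -0.0003  1.5006]
[ 0.4078  0.7052 -3.2161] [ 0.0049 -0.0037  0.0408] [ 18.9052  10.3955 -13.946   -0.0025 -65.6766 -26.166 ] 0.015886535300317306
```

View pics/l.png

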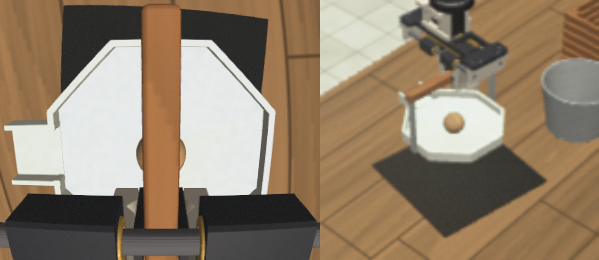

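The dish hangs level about 9.8 cm above its mat, with the ball in the middle (wrist crop (160,152), side crop (454,122)). Now the slow quarter turn.

>>> carry_out(
  targets=[
    [0,0,0,0,0,0.01],
    [0,0,0,0,0,0.02],
    [0,0,0,0,0,0.03],
    [0,0,0,0,0,0.04],
    [0,0,0,0,0,0.05],
  ],
)

```text
time_s: 15.25
tcp_pos: [0.5644, -0.0094, 0.2296]
eef_rot: [180.0, -0.0, -106.4]
contact_force: [0.4, -0.2, -3.0]
gripper_width: 0.0159
gripper_force: 45.0
```

>>> carry_out(
  targets=[
    [0,0,0,0,0,0.05],
    [0,0,0,0,0,0.05],
    [0,0,0,0,0,0.05],
    [0,0,0,0,0,0.05],
    [0,0,0,0,0,0.05],
  ],
)

```text
time_s: 15.88
tcp_pos: [0.5644, -0.0094, 0.2296]
eef_rot: [-180.0, 0.0, -121.4]
contact_force: [0.5, 0.0, -2.7]
gripper_width: 0.0158
gripper_force: 45.0
```

>>> carry_out(
  targets=[
    [0,0,0,0,0,0.05],
    [0,0,0,0,0,0.05],
    [0,0,0,0,0,0.05],
    [0,0,0,0,0,0.05],
    [0,0,0,0,0,0.05],
  ],
)

```text
time_s: 16.5
tcp_pos: [0.5644, -0.0094, 0.2296]
eef_rot: [-180.0, -0.0, -136.4]
contact_force: [-0.3, 0.5, -2.7]
gripper_width: 0.0158
gripper_force: 45.0
```

>>> carry_out(
  targets=[
    [0,0,0,0,0,0.05],
    [0,0,0,0,0,0.05],
    [0,0,0,0,0,0.05],
    [0,0,0,0,0,0.05],
    [0,0,0,0,0,0.05],
  ],
)

```text
time_s: 17.12
tcp_pos: [0.5644, -0.0094, 0.2296]
eef_rot: [180.0, -0.0, -151.4]
contact_force: [-0.3, 0.0, -2.5]
gripper_width: 0.0157
gripper_force: 45.0
```

>>> carry_out(
  targets=[
    [0,0,0,0,0,0.05],
    [0,0,0,0,0,0.05],
    [0,0,0,0,0,0.05],
    [0,0,0,0,0,0.05],
    [0,0,0,0,0,0.05],
  ],
)

```text
time_s: 17.75
tcp_pos: [0.5644, -0.0094, 0.2296]
eef_rot: [180.0, 0.0, -166.4]
contact_force: [-0.3, -0.3, -3.6]
gripper_width: 0.0159
gripper_force: 45.0
```

>>> carry_out(
  targets=[
    [0,0,0,0,0,0.05],
    [0,0,0,0,0,0.05],
    [0,0,0,0,0,0.05],
    [0,0,0,0,0,0.05],
    [0,0,0,0,0,0.05],
  ],
)

```text
time_s: 18.38
tcp_pos: [0.5644, -0.0094, 0.2296]
eef_rot: [180.0, 0.0, 178.6]
contact_force: [-0.9, 0.0, -3.5]
gripper_width: 0.0154
gripper_force: 45.0
```

>>> carry_out(
  targets=[
    [0,0,0,0,0,0.04],
    [0,0,0,0,0,0.03],
    [0,0,0,0,0,0.02],
    [0,0,0,0,0,0.01],
    [0,0,0,0,0,0],
  ],
)

```text
time_s: 19.0
tcp_pos: [0.5644, -0.0094, 0.2296]
eef_rot: [180.0, 0.0, 172.7]
contact_force: [0.3, 0.2, -3.7]
gripper_width: 0.0157
gripper_force: 45.0
```

>>> carry_out(
  targets=[
    [0,0,0,0,0,0],
    [0,0,0,0,0,0],
    [0,0,0,0,0,0],
    [0,0,0,0,0,0],
    [0,0,0,0,0,0],
  ],
)

```text
time_s: 19.62
tcp_pos: [0.5644, -0.0094, 0.2296]
eef_rot: [180.0, 0.0, 172.7]
contact_force: [1.4, 0.2, -3.9]
gripper_width: 0.0157
gripper_force: 45.0
```

```bash
python3 - <<'E'
from h import *
st=r.get_state();go((.5642,-.0095,.232),-187.3,st);print(st["joints"],st["gripper_width"])
I=r.capture("side");i=info("side")
h=cv2.cvtColor(I,cv2.COLOR_RGB2HSV)
w=((h[...,1]<50)&(h[...,2]>170)).astype(np.uint8);w[:, :220]=0;w[:,330:]=0;w[:150]=0;w[260:]=0
n,l,s,c=cv2.connectedComponentsWithStats(w);k=1+s[1:,4].argmax();print("dish",s[k],c[k])
cs,_=cv2.findContours((l==k).astype(np.uint8),cv2.RETR_EXTERNAL,2);hull=cv2.fillPoly(np.zeros_like(w),[cv2.convexHull(cs[0])],1)
b=((h[...,1]>90)&(h[...,0]<25)&(h[...,2]>110)&(hull>0)).astype(np.uint8);n,l,s,c=cv2.connectedComponentsWithStats(b)
for k in range(1,n):
    if s[k,4]>20:print(s[k],c[k],plane(i,c[k],.134))
print("hull",plane(i,cv2.convexHull(cs[0])[:,0],.122)[:,:2].round(3).tolist())
E
```

```text
at [ 0.5644 -0.0094  0.2296] [179.9995   0.0011 172.7402] shift [ 0.0004 -0.0002 -0.0049] turn [0.     0.     0.0007]
[  18.9067   10.3845  -13.9366   -0.      -65.6777 -116.1665] 0.015739821097846458
dish [ 244  177   45   40 1232] [267.7492 196.862 ]
[267 191  10  10  80] [271.6   195.425] [[ 0.5642 -0.01    0.134 ]]
hull [[0.625, -0.104], [0.572, -0.098], [0.566, -0.096], [0.49, -0.009], [0.489, 0.003], [0.486, 0.04], [0.494, 0.047], [0.531, 0.073], [0.541, 0.076], [0.624, 0.062], [0.635, 0.051], [0.667, 0.008], [0.672, -0.002], [0.67, -0.034], [0.664, -0.069], [0.658, -0.083]]
```

The ball is centred at (0.564, -0.010), and the dish is turned, level and still. Handing in.

```bash
python3 -c "
from plant import r
print(r.close_job())"
```

```text
the job is handed in; nothing more can be done
None
```

The job is handed in: the block is in the tub, and the dish is held level and still about 10 cm above its mat, turned a quarter turn so its lip points to the basket side, with the ball in its middle.

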